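Release a control module from its test dock

ROBOT

A 6-joint arm with a two-finger parallel gripper is mounted at the origin on the work surface. World frame = base frame: x ahead of the robot, y to its left, z up, the work surface at z = 0. Lengths are in m, angles in rad, forces in N, time in s.
With the tool pointing down it reaches from about 0.3 to 0.775 m from the base axis. Payload 14.6 kg.
Tool frame: the origin (TCP) lies midway between the tips of the shut fingers; the grasp point (between the pads) lies 19 mm behind it (grasp_offset is the distance from the TCP to the grasp point, in m); z points along the fingers, y is the line along which they close (so a half turn about z gives the same grasp; the last joint's range is limited). The gripper opens to 94 mm and grips with 3 to 60 N. Pads are 16 mm wide; open, the fingers measure 119 mm over their backs; the gripper's body (75 mm by 177 mm) begins 78 mm behind the grasp point.
Start: joints at [-1.25, 0.3, 1.521, -0, 1.321, -0.067], TCP at [0.208, -0.509, 0.205] pointing down, gripper open.
Joint ranges: [-3.03, 3.03], [-0.79, 2.21], [0.23, 2.52], [-1.04, 4.18], [0, 3.07], [-2.55, 2.55]. Speed limits (rad/s): [2.22, 2.22, 2.57, 3.14, 3.14, 3.14].

INTERFACE

Orientations are given as [roll, pitch, yaw] about the fixed x, y, z axes, in that order (R = Rz(yaw) Ry(pitch) Rx(roll)).
In Python, from station import * gives the robot as it stands. The module is installed in compiled form; this text tells all that it offers.
- The arm moves only by the tool send_rows, never from a script. Its argument "rows" is a list of rows, each an object of numbers: "dx", "dy", "dz": the shift along the tool's x, y, z in mm; "roll": the turn about the tool's z in degrees; "jaw": the closure, from -1 (fully open) to 1 (shut). In form: [{"dx": .., "dy": .., "dz": .., "roll": .., "jaw": ..}, ...]. A call has 1 to 12 rows; each row shifts and turns the commanded pose from where the row before left it, along the tool's axes as they then stand; what a row does not reach is not made up. A row lasts 1/12 s, in which the tool goes at most 41.7 mm and 7.16 degrees, less where a joint would pass 70% of its speed; a pose out of reach is approached as far as the arm can. A call is refused whole if a number of a shift passes 41.7 or a number of a turn 7.16, either way. A call with a gripper value outside its range is refused whole. The fingers move at their own pace and stop on an object; "force" is the grip in N (left out, the last holds). Time passes only in rows, so rows that do not move let the fingers close. It gives the time, the measured TCP pose, the force, the opening and the grip force at its end, in the units of the state.
- get_obs(): the state, without advancing time (a new reading comes with each control period).
- camera(name): name is "side" or "top" or "wrist"; returns a dict with "frame" (420x560x3 uint8, red, green, blue), "z_map" (420x560 float32, m along the optical axis (not along the pixel's ray), 0 where there is no reading), "camera_matrix" (3x3 intrinsics, pixels), "rvec" (rotation vector, rad) and "tvec" (3), from world to camera coordinates, as OpenCV has them. Camera axes: x right, y down, z forward; pixel columns grow to the right and rows downward; lengths in m; the calibration is good to about 2 mm. A picture is of the moment at which its call begins.
- hand_in(): hands the job in; it is judged then, once.
The state is a dict: "time_s": time; "qpos": joint angles; "joint_vel": joint speeds; "tau": joint torques, N m; "ee_pos": TCP position; "eef_rot": TCP orientation; "force": force on the tool from outside, world axes, zero at the start; "moment": the same for the moment, N m; "grip_width": finger opening in m; "grip_force": force on a finger pad.
Only numpy, scipy, OpenCV 4.12 (cv2) and the standard library are available. Lean on these libraries where they do the work, as an engineer would, in place of code of your own. Each camera call takes 0.05 s, during which the arm holds its last target. There are 200 camera calls.

TASK

The tested module is latched down in the cavity of the test dock. Press the dock's release bar near its middle, so that both ends go down evenly, until it sits firmly on its stop, but do not lean hard on it; let it come back up, so that the module stands free on its spring blocks, then lift the module out by its finned block and lay it gently, fins up, flat on the floor of the empty black tray. Leave the other things on the bench where they are.

Things in the scene. Friction and masses are not known exactly. Their poses are not given: they have to be found in the camera images.
- dock: Test dock fixed on the bench: grey base plate 12 mm thick (x -112 to 72 mm, y -112 to 112 mm), on it a black block with an open cavity 79 mm (x) by 174 mm (y), walls 10 mm thick reaching 54 mm above the bench. Origin: on the bench under the cavity's centre; z up, y along cavity and release bar, -x towards the bar. Two steel latches, one at each end, hold the module down.
- bar_mid (a point): Middle of the top face of the release bar: metal bar 206 mm long (along the dock's y), 30 wide, 8 thick, dark strip, 88 mm from the dock's origin towards -x, top 50 mm above the bench. It swings down on an arc, drifting 5 mm to -x: 3 N at first, up to 11 N on the way, then a firm stop set by a hidden screw, 18 to 27 mm down. 12 to 20 N seats it; over 30 N harms it. Springs back up by itself.
- bar_left (a point): Top face of the bar at its left end (dock +y), 98 mm from the middle.
- bar_right (a point): Top face of the bar at its right end (dock -y), 98 mm from the middle.
- release_bar (a joint): Swing of the bar about its hinge (rad): 0 at rest, grows as the bar is pressed down, 0.21 to 0.29 at the stop, which differs each time and is not known beforehand.
- bar_tilt (a joint): Tilt of the bar, one end against the other (rad): 0 level, positive when the right end is lower. Springy, about 6 N m per rad: a push away from the middle tilts the bar and frees one latch before the other.
- module_center (a point): Centre of the loose module, half-way up its 46 mm, 0.4 kg. Base 76 x 170 x 14 mm, a lug at each end (206 mm over lugs); on it a finned metal block 42 mm wide (x), 120 long (y), 14 to 46 mm above the underside; flat sides to grip; axes as the dock's, z up. Latched, its underside is 34 mm above the bench; freed, two spring blocks lift it 15 mm and hold it, its base still 5 mm deep in the cavity.
- tray_floor (a point): Centre of the inner floor of the empty black tray, fixed, 160 x 260 x 28 mm outside, walls 5 mm; this point is 5 mm above the bench. y along its long side, z up. Room for one module lying along the tray.
- screwdriver: Bystander: screwdriver with red handle, 200 mm, lying between robot and work.
- solder_reel: Bystander: metal solder reel, 62 mm across, 58 mm high, beyond the work.
- spirit_bottle: Bystander: clear bottle with white cap, 68 mm across, 150 mm high, beyond the work.
- spare_cover: Bystander: slate plastic rear cover 84 x 150 x 32 mm, lying beyond the work.

How it is judged:
By the outcome, as a careful person would: the job done as asked, in the order asked, and still so for the second after the job is handed in, with the robot touching nothing.
It also fails if it takes over 61 s, if anything falls off the work surface, if the arm or the gripper's body presses on something with over 40 N, if the wrist force passes 120 N, or if a joint passes its speed limit or range.

## Working session

There is one attempt and no reset: what is moved stays moved. The work goes in short steps, Python scripts to look and compute and a tool call to move; the robot and the scene stay as the last step left them, time stands still between calls to the robot, and variables do not carry over. Pictures are saved under pics/ and viewed, at most 10 in all, crops included, and the job is handed in when it is done.

Besides the shell and the picture viewer there is one more tool, called after ">>>" as a command line: name --argument value ..., lists and objects as JSON in quotes. send_rows: Moves the arm, as the interface text tells. Its arguments: {"type":"object","properties":{"rows":{"type":"array"},"force":{"type":"number"}},"required":["rows"]}

```bash
mkdir -p pics
cat > h.py <<'E'
from station import *
import numpy as np, cv2
def cloud(c):
    R=cv2.Rodrigues(np.array(c["rvec"],float))[0]; K=np.array(c["camera_matrix"]); z=c["z_map"]
    v,u=np.indices(z.shape)
    p=np.stack([(u-K[0,2])/K[0,0]*z,(v-K[1,2])/K[1,1]*z,z],-1)
    return (p-np.array(c["tvec"]).ravel())@R
def save(n,f,s=1.4):
    cv2.imwrite("pics/"+n,cv2.resize(f[:,:,::-1],None,fx=s,fy=s))
E
python3 - <<'E'
from h import *
o=get_obs();print({k:np.round(v,3) for k,v in o.items()})
c=camera("top");save("top1.png",c["frame"])
P=cloud(c);np.save("top.npy",P);np.save("topf.npy",c["frame"])
print(np.round(-cv2.Rodrigues(np.array(c["rvec"],float))[0].T@np.array(c["tvec"]).ravel(),3))
E
```

```text
{'time_s': np.float64(0.0), 'qpos': array([-1.25 ,  0.3  ,  1.522, -0.   ,  1.321, -0.067]), 'joint_vel': array([ 0.002, -0.   ,  0.   ,  0.001, -0.001,  0.001]), 'tau': array([ 0.0000e+00, -5.3181e+01, -3.5274e+01,  7.1000e-02,  2.4000e-02,
       -0.0000e+00]), 'ee_pos': array([ 0.208, -0.509,  0.205]), 'eef_rot': array([-3.14 , -0.   ,  0.388]), 'force': array([ 0.106,  0.781, -0.216]), 'moment': array([-0.002,  0.004, -0.001]), 'grip_force': np.float64(0.0), 'grip_width': np.float64(0.094)}
[ 0.431 -0.029  0.887]
```

View pics/top1.png

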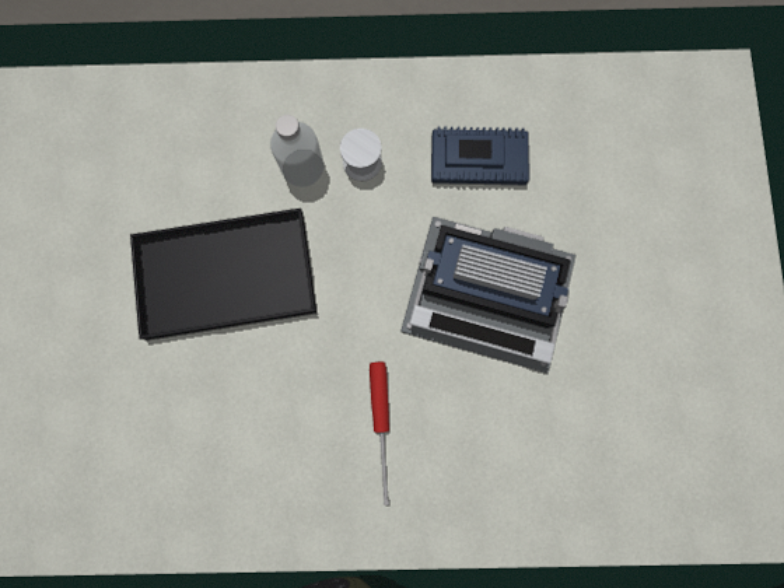

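The picture shows the tray at left (centre ~223,275). The dock is at right (fins ~500,272), with the bar nearest the robot (~482,335).

Run:
```python
from h import *
P=np.load("top.npy")
def rect(m,n):
    q=P[m][:,:]; r=cv2.minAreaRect((q[:,:2]*1000).astype(np.float32)); print(n,len(q),np.round(r[0],1),np.round(r[1],1),round(r[2],2),"z",np.round(np.percentile(q[:,2],[5,50,95]),4))
v,u=np.indices(P.shape[:2]); u=u*1.4;v=v*1.4
D=(u>395)&(u<585)&(v>205)&(v<380); Z=P[...,2]
rect(D&(Z>0.070),"fins"); rect(D&(Z>0.044)&(Z<.0525)&(v>300)&(u<560),"bar?"); rect(D&(Z>0.008),"plate+")
T=(u>120)&(u<330)&(v>200)&(v<350)
rect(T&(Z>0.012),"tray"); rect(T&(Z>0.001)&(Z<0.009)&(u>150)&(u<300)&(v>240)&(v<320),"floor")
for a,b in [(482,334),(432,320),(540,350),(500,272),(380,362),(386,500),(361,150),(288,125)]: print(a,b,np.round(P[int(b/1.4),int(a/1.4)],4))
# bar strip by colour in depth
f=np.load("topf.npy").astype(int)
for a,b in [(482,334),(425,317)]: print(f[int(b/1.4),int(a/1.4)])
```

```text
fins 1327 [ 512.6 -142.9] [124.1 251.6] 61.63 z [0.0715 0.0798 0.8874]
bar? 1714 [ 526.6 -165.2] [206.4  89.6] 81.52 z [0.0468 0.0503 0.0523]
plate+ 9609 [ 535.8 -170.5] [225.5 280.1] 73.66 z [0.0112 0.0494 0.0808]
tray 1617 [552.7 163.4] [293.5 346.4] 8.02 z [0.0139 0.0266 0.0311]
floor 5861 [605.5 216.6] [231.8 122.6] 88.85 z [0.0027 0.0053 0.0077]
482 334 [ 0.5112 -0.1618  0.0514]
432 320 [ 0.5329 -0.0919  0.0484]
540 350 [ 0.4861 -0.2412  0.0501]
500 272 [ 0.5935 -0.1868  0.0793]
380 362 [ 0.4775 -0.0165  0.0011]
386 500 [ 0.2842 -0.021   0.0182]
361 150 [0.7858 0.0058 0.0589]
288 125 [0.7851 0.0986 0.1492]
[32 31 31]
[192 193 197]
```

Run:
```python
from h import *
P=np.load("top.npy");f=np.load("topf.npy").astype(int)
v,u=np.indices(P.shape[:2]); u=u*1.4;v=v*1.4;Z=P[...,2].copy()
def rect(m,n):
    m=cv2.morphologyEx((m&(Z<.2)).astype(np.uint8),cv2.MORPH_OPEN,np.ones((2,2)))
    k,l,s,_=cv2.connectedComponentsWithStats(m); m=l==1+np.argmax(s[1:,4])
    q=P[m]; r=cv2.minAreaRect((q[:,:2]*1000).astype(np.float32)); print(n,len(q),np.round(r[0],1),np.round(r[1],1),round(r[2],2),"med",np.round(np.median(q,0),4)); return r,q
D=(u>395)&(u<585)&(v>205)&(v<380)
r,q=rect(D&(Z>0.070),"fins")
dark=f.sum(-1)<150
rect(D&(abs(Z-.05)<.006)&dark&(v>308)&(u>425)&(u<540)&(v-310>(u-428)*.22),"strip")
bright=f.sum(-1)>400
T=(u>110)&(u<340)&(v>190)&(v<360)
rect(T&(Z>0.010)&(f.sum(-1)<200),"tray rim"); rect(T&dark&(Z<.04),"tray all")
# bar whole, by dock frame from fins yaw
for yaw in (-15,-14,-13,-12,-11):
    c,s=np.cos(np.radians(yaw)),np.sin(np.radians(yaw)); R=np.array([[c,-s],[s,c]])
    a=(q[:,:2])@R; print(yaw,np.round(np.ptp(np.percentile(a,[1,99],axis=0),axis=0),4))
```

```text
fins 1228 [ 553.6 -123.1] [114.5 287. ] 30.49 med [ 0.5933 -0.1896  0.0779]
strip 727 [ 499.7 -123.2] [ 88.2 216.1] 13.61 med [ 0.5095 -0.1637  0.0513]
tray rim 1552 [551.4 162.3] [290.6 344.5] 8.0 med [0.6178 0.2328 0.0197]
tray all 2062 [551.2 162. ] [290.6 343.6] 8.08 med [0.6538 0.2416 0.0133]
-15 [0.0429 0.1245]
-14 [0.0446 0.1247]
-13 [0.0461 0.1249]
-12 [0.0478 0.125 ]
-11 [0.0494 0.125 ]
```

Run:
```python
from h import *
P=np.load("top.npy");f=np.load("topf.npy").astype(int)
v,u=np.indices(P.shape[:2]); u=u*1.4;v=v*1.4;Z=P[...,2].copy()
def rect(m,n):
    m=cv2.morphologyEx((m&(Z<.2)).astype(np.uint8),cv2.MORPH_OPEN,np.ones((2,2)))
    k,l,s,_=cv2.connectedComponentsWithStats(m); m=l==1+np.argmax(s[1:,4])
    q=P[m]; x=np.ascontiguousarray((q[:,:2]*1000).astype(np.float32),dtype=np.float32).copy(order='C')
    r=cv2.minAreaRect(x); mu,ev=cv2.PCACompute(x,None)
    a=(x-mu)@ev.T; h=np.percentile(a,[1,99],axis=0); ctr=mu[0]+h.mean(0)@ev
    print(n,len(q),np.round(r[0],1),np.round(r[1],1),round(r[2],2),"pca",np.round(ctr,1),np.ptp(h,axis=0).round(1),np.degrees(np.arctan2(ev[0,1],ev[0,0])).round(2))
D=(u>395)&(u<585)&(v>205)&(v<380)
rect(D&(Z>0.070),"fins")
dark=f.sum(-1)<150
rect(D&(abs(Z-.05)<.006)&dark&(v>308)&(u>425)&(u<540)&(v-310>(u-428)*.22),"strip")
T=(u>110)&(u<340)&(v>190)&(v<360)
rect(T&dark&(Z<.04),"tray all");rect(T&(Z>.001)&(Z<.012)&dark,"floor")
```

```text
fins 1228 [ 553.6 -123.1] [114.5 287. ] 30.49 pca [ 592.5 -191.6] [124.9  53. ] 81.14
strip 727 [ 499.7 -123.2] [ 88.2 216.1] 13.61 pca [ 509.6 -162.8] [144.9  23.6] 75.75
tray all 2062 [551.2 162. ] [290.6 343.6] 8.08 pca [610.4 213.1] [259.2 162.2] 99.64
floor 454 [614.2 122.9] [443.8 168.6] 60.46 pca [673.7 224.5] [248.3  31.4] 95.81
```

>>> send_rows --rows '[{"dx": 34, "dy": -17, "dz": 0, "roll": 0, "jaw": 1}, {"dx": 34, "dy": -17, "dz": 0, "roll": 0, "jaw": 1}, {"dx": 34, "dy": -17, "dz": 0, "roll": 0, "jaw": 1}, {"dx": 34, "dy": -17, "dz": 0, "roll": 0, "jaw": 1}, {"dx": 34, "dy": -17, "dz": 0, "roll": 0, "jaw": 1}, {"dx": 34, "dy": -17, "dz": 0, "roll": 0, "jaw": 1}, {"dx": 34, "dy": -17, "dz": 0, "roll": 0, "jaw": 1}, {"dx": 34, "dy": -17, "dz": 0, "roll": 0, "jaw": 1}, {"dx": 34, "dy": -17, "dz": 0, "roll": 0, "jaw": 1}, {"dx": 34, "dy": -17, "dz": 0, "roll": 0, "jaw": 1}, {"dx": 34, "dy": -17, "dz": 0, "roll": 0, "jaw": 1}, {"dx": 34, "dy": -17, "dz": 0, "roll": 0, "jaw": 1}]' --force 20

```text
time_s: 1.05
ee_pos: [0.5093, -0.1642, 0.2052]
eef_rot: [-3.141, 0.0, 0.388]
force: [-0.7, -1.0, -0.2]
grip_width: 0.0177
grip_force: 0.0
```

>>> send_rows --rows '[{"roll": -6.7, "jaw": 1}, {"roll": -6.7, "jaw": 1}, {"roll": -6.7, "jaw": 1}, {"roll": -6.7, "jaw": 1}, {"roll": -6.7, "jaw": 1}, {"roll": -6.7, "jaw": 1}, {"roll": -6.7, "jaw": 1}, {"roll": -6.7, "jaw": 1}, {"jaw": 1}, {"jaw": 1}, {"jaw": 1}]'

```text
invalid input at $.rows[0]: expected keys dx, dy, dz, roll, jaw
```

Run:
```python
from h import *
o=get_obs();print({k:np.round(o[k],4) for k in("time_s","ee_pos","eef_rot","force","grip_width")})
c=camera("wrist");save("w1.png",c["frame"]);np.save("w1.npy",cloud(c));np.save("w1f.npy",c["frame"])
print((c["z_map"]==0).sum())
```

```text
{'time_s': np.float64(1.05), 'ee_pos': array([ 0.5093, -0.1642,  0.2052]), 'eef_rot': array([-3.1412e+00,  4.0000e-04,  3.8780e-01]), 'force': array([-0.7405, -1.0264, -0.1894]), 'grip_width': np.float64(0.0177)}
933
```

View pics/w1.png

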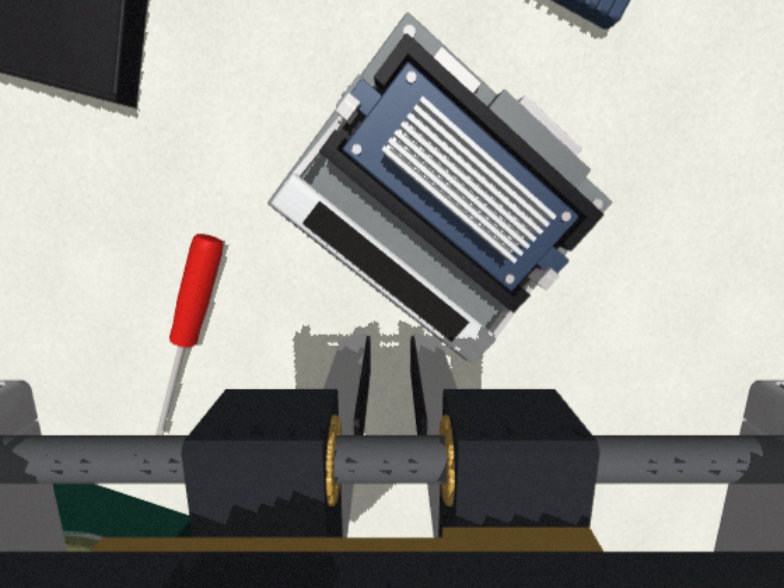

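The wrist view shows the whole dock: strip centre ~(385,270), fins ~(470,180), latches at (348,105) and (545,278). The turn was refused because every key is needed.

```bash
cat >> h.py <<'E'
def fit(c,poly,test,zpl,name):
    """rect of the pixels in poly (view px/1.4) passing test, cast on plane z=zpl; world mm"""
    f=c["frame"].astype(int).sum(-1); m=np.zeros(f.shape,np.uint8)
    cv2.fillPoly(m,[(np.array(poly)/1.4).astype(np.int32)],1)
    m=(m*test(f)).astype(np.uint8); m=cv2.morphologyEx(m,cv2.MORPH_CLOSE,np.ones((5,5)))
    k,l,s,_=cv2.connectedComponentsWithStats(m); v,u=np.nonzero(l==1+np.argmax(s[1:,4]))
    K=np.array(c["camera_matrix"]); R=cv2.Rodrigues(np.array(c["rvec"],float))[0]; t=np.array(c["tvec"]).ravel()
    d=np.stack([(u-K[0,2])/K[0,0],(v-K[1,2])/K[1,1],np.ones(len(u))],1)@R; o=-R.T@t
    x=(o+d*((zpl-o[2])/d[:,2])[:,None])[:,:2]*1000
    r=cv2.minAreaRect(np.array(x.tolist(),np.float32))
    zz=cloud(c)[v,u,2]
    print(name,len(u),"centre",np.round(r[0],1),"size",np.round(r[1],1),"ang",round(r[2],2),"z",np.round(np.median(zz),4)); return r
E
python3 - <<'E'
from h import *
c=camera("wrist")
for th in(150,220): fit(c,[(300,195),(325,190),(480,325),(455,350),(295,225)],lambda f:f<th,.05,"strip")
fit(c,[(425,85),(570,215),(520,275),(375,150)],lambda f:f>480,.08,"fins")
E
```

```text
strip 2490 centre [ 512.8 -160.2] size [148.8  20.8] ang 72.99 z 0.0505
strip 2581 centre [ 512.6 -160.2] size [149.8  21.3] ang 72.84 z 0.0505
fins 5858 centre [ 596.9 -185.8] size [120.4  42.5] ang 72.99 z 0.079
```

>>> send_rows --rows '[{"dx": 0, "dy": 0, "dz": 0, "roll": -6.7, "jaw": 1}, {"dx": 0, "dy": 0, "dz": 0, "roll": -6.7, "jaw": 1}, {"dx": 0, "dy": 0, "dz": 0, "roll": -6.7, "jaw": 1}, {"dx": 0, "dy": 0, "dz": 0, "roll": -6.7, "jaw": 1}, {"dx": 0, "dy": 0, "dz": 0, "roll": -6.7, "jaw": 1}, {"dx": 0, "dy": 0, "dz": 0, "roll": -6.7, "jaw": 1}, {"dx": 0, "dy": 0, "dz": 0, "roll": -6.7, "jaw": 1}, {"dx": 0, "dy": 0, "dz": 0, "roll": -6.7, "jaw": 1}]'

```text
time_s: 1.82
ee_pos: [0.508, -0.1664, 0.2051]
eef_rot: [-3.141, -0.0, 1.329]
force: [0.4, 0.4, 0.5]
grip_width: 0.0004
grip_force: 0.0
```

>>> send_rows --rows '[{"dx": 0, "dy": 0, "dz": 0, "roll": 3.1, "jaw": 1}, {"dx": 7.3, "dy": 2.7, "dz": 30, "roll": 0, "jaw": 1}, {"dx": 0, "dy": 0, "dz": 35, "roll": 0, "jaw": 1}, {"dx": 0, "dy": 0, "dz": 35, "roll": 0, "jaw": 1}, {"dx": 0, "dy": 0, "dz": 30, "roll": 0, "jaw": 1}, {"dx": 0, "dy": 0, "dz": 15, "roll": 0, "jaw": 1}, {"dx": 0, "dy": 0, "dz": 0, "roll": 0, "jaw": 1}, {"dx": 0, "dy": 0, "dz": 0, "roll": 0, "jaw": 1}]'

```text
time_s: 2.48
ee_pos: [0.5129, -0.1601, 0.0603]
eef_rot: [-3.14, -0.0, 1.269]
force: [0.2, 0.2, -0.6]
grip_width: 0.0007
grip_force: 0.0
```

Run:
```python
from h import *
o=get_obs();print({k:np.round(o[k],4) for k in("time_s","ee_pos","eef_rot","force","grip_width")})
```

```text
{'time_s': np.float64(2.4833), 'ee_pos': array([ 0.5129, -0.1601,  0.0603]), 'eef_rot': array([-3.1402e+00, -1.0000e-04,  1.2688e+00]), 'force': array([ 0.2097,  0.2496, -0.5888]), 'grip_width': np.float64(0.0007)}
```

>>> send_rows --rows '[{"dx": 0, "dy": 0, "dz": 5, "roll": 0, "jaw": 1}, {"dx": 0, "dy": 0, "dz": 4, "roll": 0, "jaw": 1}, {"dx": 0, "dy": 0, "dz": 3, "roll": 0, "jaw": 1}, {"dx": 0, "dy": -0.5, "dz": 3, "roll": 0, "jaw": 1}, {"dx": 0, "dy": -0.5, "dz": 3, "roll": 0, "jaw": 1}, {"dx": 0, "dy": -0.5, "dz": 3, "roll": 0, "jaw": 1}, {"dx": 0, "dy": -0.5, "dz": 2, "roll": 0, "jaw": 1}, {"dx": 0, "dy": -0.5, "dz": 2, "roll": 0, "jaw": 1}, {"dx": 0, "dy": 0, "dz": 0, "roll": 0, "jaw": 1}]'

```text
time_s: 3.23
ee_pos: [0.5105, -0.159, 0.0356]
eef_rot: [-3.141, 0.0, 1.269]
force: [-5.2, 1.9, 6.6]
grip_width: 0.0004
grip_force: 3.4
```

>>> send_rows --rows '[{"dx": 0, "dy": -0.5, "dz": 1, "roll": 0, "jaw": 1}, {"dx": 0, "dy": -0.5, "dz": 1, "roll": 0, "jaw": 1}, {"dx": 0, "dy": -0.5, "dz": 1, "roll": 0, "jaw": 1}, {"dx": 0, "dy": 0, "dz": 0, "roll": 0, "jaw": 1}]'

```text
time_s: 3.57
ee_pos: [0.5098, -0.1588, 0.0331]
eef_rot: [3.14, 0.0, 1.269]
force: [-2.2, 0.5, 6.2]
grip_width: 0.0002
grip_force: 2.9
```

>>> send_rows --rows '[{"dx": 0, "dy": -0.3, "dz": 1, "roll": 0, "jaw": 1}, {"dx": 0, "dy": -0.3, "dz": 1, "roll": 0, "jaw": 1}, {"dx": 0, "dy": 0, "dz": 0, "roll": 0, "jaw": 1}]'

```text
time_s: 3.82
ee_pos: [0.5094, -0.1587, 0.0312]
eef_rot: [3.14, 0.0, 1.269]
force: [-0.9, 0.1, 5.8]
grip_width: 0.0009
grip_force: 2.9
```

>>> send_rows --rows '[{"dx": 0, "dy": -0.2, "dz": 0.7, "roll": 0, "jaw": 1}, {"dx": 0, "dy": -0.2, "dz": 0.7, "roll": 0, "jaw": 1}, {"dx": 0, "dy": 0, "dz": 0, "roll": 0, "jaw": 1}]'

```text
time_s: 4.07
ee_pos: [0.5092, -0.1586, 0.0299]
eef_rot: [3.139, 0.0, 1.269]
force: [-0.0, 0.2, 6.0]
grip_width: 0.0006
grip_force: 2.9
```

>>> send_rows --rows '[{"dx": 0, "dy": -0.2, "dz": 0.6, "roll": 0, "jaw": 1}, {"dx": 0, "dy": -0.2, "dz": 0.6, "roll": 0, "jaw": 1}, {"dx": 0, "dy": 0, "dz": 0, "roll": 0, "jaw": 1}]'

```text
time_s: 4.32
ee_pos: [0.5091, -0.1586, 0.0289]
eef_rot: [3.139, 0.0, 1.269]
force: [0.3, -0.2, 6.6]
grip_width: 0.0003
grip_force: 2.9
```

Run:
```python
from h import *
o=get_obs();print({k:np.round(o[k],4) for k in("time_s","ee_pos","force","moment")})
```

```text
{'time_s': np.float64(4.3167), 'ee_pos': array([ 0.5091, -0.1586,  0.0289]), 'force': array([ 0.2924, -0.1987,  6.569 ]), 'moment': array([-0.095 , -0.2445,  0.059 ])}
```

>>> send_rows --rows '[{"dx": 0, "dy": -0.2, "dz": 0.6, "roll": 0, "jaw": 1}, {"dx": 0, "dy": -0.2, "dz": 0.6, "roll": 0, "jaw": 1}, {"dx": 0, "dy": 0, "dz": 0, "roll": 0, "jaw": 1}]'

```text
time_s: 4.57
ee_pos: [0.5089, -0.1585, 0.0279]
eef_rot: [3.138, 0.0, 1.269]
force: [0.5, 0.1, 7.7]
grip_width: 0.0003
grip_force: 3.6
```

>>> send_rows --rows '[{"dx": 0, "dy": -0.2, "dz": 0.5, "roll": 0, "jaw": 1}, {"dx": 0, "dy": -0.2, "dz": 0.5, "roll": 0, "jaw": 1}, {"dx": 0, "dy": 0, "dz": 0, "roll": 0, "jaw": 1}]'

```text
time_s: 4.82
ee_pos: [0.5088, -0.1585, 0.0273]
eef_rot: [3.137, 0.0, 1.269]
force: [-0.2, 0.1, 10.8]
grip_width: 0.0006
grip_force: 5.2
```

>>> send_rows --rows '[{"dx": 0, "dy": -0.1, "dz": 0.4, "roll": 0, "jaw": 1}, {"dx": 0, "dy": -0.1, "dz": 0.4, "roll": 0, "jaw": 1}, {"dx": 0, "dy": 0, "dz": 0, "roll": 0, "jaw": 1}, {"dx": 0, "dy": 0, "dz": 0, "roll": 0, "jaw": 1}]'

```text
time_s: 5.15
ee_pos: [0.5088, -0.1585, 0.0268]
eef_rot: [3.137, 0.0, 1.269]
force: [0.7, 0.7, 13.5]
grip_width: 0.0007
grip_force: 6.5
```

>>> send_rows --rows '[{"dx": 0, "dy": -0.1, "dz": 0.4, "roll": 0, "jaw": 1}, {"dx": 0, "dy": 0, "dz": 0.4, "roll": 0, "jaw": 1}, {"dx": 0, "dy": 0, "dz": 0, "roll": 0, "jaw": 1}, {"dx": 0, "dy": 0, "dz": 0, "roll": 0, "jaw": 1}]'

```text
time_s: 5.48
ee_pos: [0.5088, -0.1585, 0.0263]
eef_rot: [3.137, 0.0, 1.269]
force: [-0.4, 0.7, 16.3]
grip_width: 0.0003
grip_force: 8.2
```

Run:
```python
from h import *
o=get_obs();print({k:np.round(o[k],4) for k in("time_s","ee_pos","force","moment")})
c=camera("top");P=cloud(c);f=c["frame"];save("press.png",f[140:280,270:430],4.5)
```

```text
{'time_s': np.float64(5.4833), 'ee_pos': array([ 0.5088, -0.1585,  0.0263]), 'force': array([-0.3893,  0.671 , 16.3388]), 'moment': array([0.0606, 0.0541, 0.0664])}
```

View pics/press.png

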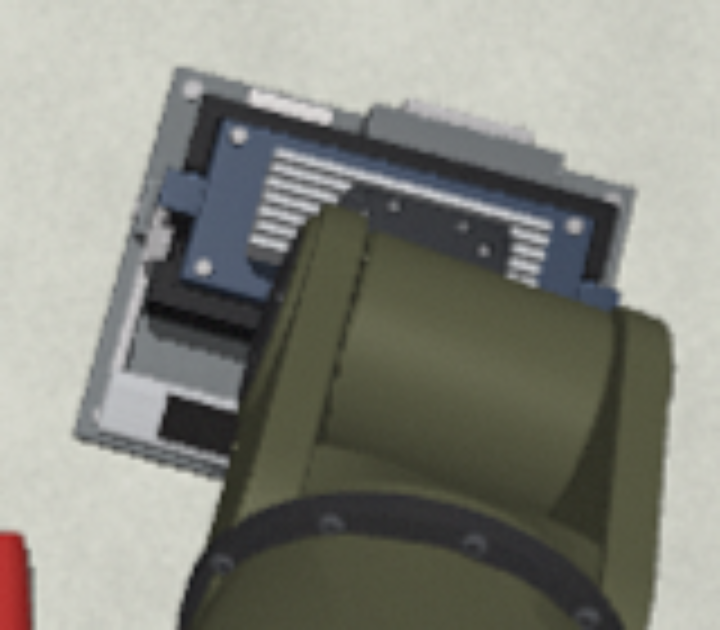

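The left latch (155,240) has swung clear of the lug (185,190) and the module looks risen. With 16 N on the bar, it is seated. Now I'll raise slowly.

>>> send_rows --rows '[{"dx": 0, "dy": 0.2, "dz": -3, "roll": 0, "jaw": 1}, {"dx": 0, "dy": 0.5, "dz": -3, "roll": 0, "jaw": 1}, {"dx": 0, "dy": 0.5, "dz": -4, "roll": 0, "jaw": 1}, {"dx": 0, "dy": 0.5, "dz": -4, "roll": 0, "jaw": 1}, {"dx": 0, "dy": 0.5, "dz": -4, "roll": 0, "jaw": 1}, {"dx": 0, "dy": 0.5, "dz": -4, "roll": 0, "jaw": 1}, {"dx": 0, "dy": 0.5, "dz": -4, "roll": 0, "jaw": 1}, {"dx": 0, "dy": 0, "dz": -10, "roll": 0, "jaw": 1}, {"dx": 0, "dy": 0, "dz": -30, "roll": 0, "jaw": 1}, {"dx": 0, "dy": 0, "dz": -40, "roll": 0, "jaw": 1}, {"dx": 0, "dy": 0, "dz": -40, "roll": 0, "jaw": -1}, {"dx": 0, "dy": -30, "dz": -25, "roll": 0, "jaw": -1}]'

```text
time_s: 6.53
ee_pos: [0.4836, -0.1508, 0.199]
eef_rot: [3.138, 0.0, 1.269]
force: [-0.4, -0.6, 0.8]
grip_width: 0.0105
grip_force: 0.0
```

Run:
```python
from h import *
o=get_obs();print({k:np.round(o[k],4) for k in("time_s","ee_pos","eef_rot","force")})
c=camera("wrist");save("w2.png",c["frame"]);P=cloud(c)
np.save("w2.npy",P)
```

```text
{'time_s': np.float64(6.5333), 'ee_pos': array([ 0.4836, -0.1508,  0.199 ]), 'eef_rot': array([3.1377e+00, 2.0000e-04, 1.2691e+00]), 'force': array([-0.4084, -0.6192,  0.7601])}
```

View pics/w2.png

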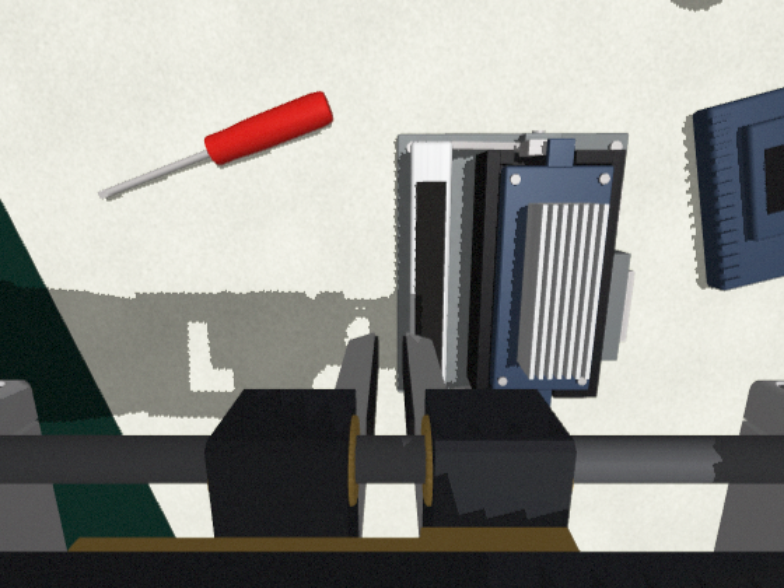

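The module has risen (fin tops 525–608, 203–382) and the bar is back up. The far lug (560,150) is clear of its latch (533,145).

Run:
```python
from h import *
c=camera("wrist");P=cloud(c)
fit(c,[(540,198),(615,198),(604,388),(525,388)],lambda f:f>540,.095,"fins")
for n,a,b in [("far base",560,190),("near base",555,387),("far fin",575,215),("near fin",560,372),("barfar",430,165)]:
    i,j=int(b/1.4),int(a/1.4); print(n,np.round(np.median(P[i-2:i+3,j-2:j+3].reshape(-1,3),0),4))
c=camera("top")
T=fit(c,[(110,200),(330,190),(340,330),(110,360)],lambda f:f<150,.028,"tray rim plane")
T=fit(c,[(150,250),(292,235),(302,308),(157,323)],lambda f:f<150,.005,"chk")
```

```text
fins 5419 centre [ 596.3 -187.6] size [123.5  41.8] ang 73.02 z 0.094
far base [ 0.6165 -0.1198  0.0629]
near base [ 0.5818 -0.2687  0.0629]
far fin [ 0.6113 -0.1346  0.0925]
near fin [ 0.5792 -0.2399  0.0941]
barfar [ 0.5345 -0.0757  0.0495]
tray rim plane 1860 centre [610.8 214. ] size [161.1 259.8] ang 7.94 z 0.0208Traceback (most recent call last):
  File "<stdin>", line 8, in <module>
  File "h.py", line 15, in fit
    k,l,s,_=cv2.connectedComponentsWithStats(m); v,u=np.nonzero(l==1+np.argmax(s[1:,4]))
                                                                     ~~~~~~~~~^^^^^^^^^
    return _wrapfunc(a, 'argmax', axis=axis, out=out, **kwds)
    return bound(*args, **kwds)
ValueError: attempt to get argmax of an empty sequence
```

>>> send_rows --rows '[{"dx": -0.3, "dy": 30, "dz": 0, "roll": -0.3, "jaw": -1}, {"dx": -0.3, "dy": 30, "dz": 0, "roll": 0, "jaw": -1}, {"dx": 0, "dy": 30, "dz": 0, "roll": 0, "jaw": -1}, {"dx": 0, "dy": 28.5, "dz": 0, "roll": 0, "jaw": -1}, {"dx": 0, "dy": 0, "dz": 10, "roll": 0, "jaw": -1}, {"dx": 0, "dy": 0, "dz": 20, "roll": 0, "jaw": -1}, {"dx": 0, "dy": 0, "dz": 20, "roll": 0, "jaw": -1}, {"dx": 0, "dy": 0, "dz": 20, "roll": 0, "jaw": -1}, {"dx": 0, "dy": 0, "dz": 0, "roll": 0, "jaw": -1}, {"dx": 0, "dy": 0, "dz": 0, "roll": 0, "jaw": -1}, {"dx": 0, "dy": 0, "dz": 0, "roll": 0, "jaw": -1}, {"dx": 0, "dy": 0, "dz": 0, "roll": 0, "jaw": -1}]'

```text
time_s: 7.68
ee_pos: [0.595, -0.1854, 0.1263]
eef_rot: [3.14, 0.0, 1.274]
force: [0.2, -0.0, -0.7]
grip_width: 0.0937
grip_force: 0.0
```

Run:
```python
from h import *
o=get_obs();print({k:np.round(o[k],4) for k in("time_s","ee_pos","eef_rot","force","grip_width")})
```

```text
{'time_s': np.float64(7.6833), 'ee_pos': array([ 0.595 , -0.1854,  0.1263]), 'eef_rot': array([3.1400e+00, 1.0000e-04, 1.2744e+00]), 'force': array([ 0.1916, -0.0397, -0.6867]), 'grip_width': np.float64(0.0937)}
```

>>> send_rows --rows '[{"dx": -0.7, "dy": 1.9, "dz": 15, "roll": 0, "jaw": -1}, {"dx": 0, "dy": 0, "dz": 15, "roll": 0, "jaw": -1}, {"dx": 0, "dy": 0, "dz": 15, "roll": 0, "jaw": -1}, {"dx": 0, "dy": 0, "dz": 8, "roll": 0, "jaw": -1}, {"dx": 0, "dy": 0, "dz": 5, "roll": 0, "jaw": -1}, {"dx": 0, "dy": 0, "dz": 0, "roll": 0, "jaw": -1}]'

```text
time_s: 8.18
ee_pos: [0.5961, -0.1865, 0.0668]
eef_rot: [-3.141, -0.0, 1.274]
force: [0.5, -1.3, -0.1]
grip_width: 0.0938
grip_force: 0.0
```

>>> send_rows --rows '[{"dx": 0, "dy": 0, "dz": 0, "roll": 0, "jaw": 0}, {"dx": 0, "dy": 0, "dz": 0, "roll": 0, "jaw": 0}, {"dx": 0, "dy": 0, "dz": 0, "roll": 0, "jaw": 0}, {"dx": 0, "dy": 0, "dz": 0, "roll": 0, "jaw": 0}, {"dx": 0, "dy": 0, "dz": 0, "roll": 0, "jaw": 0}, {"dx": 0, "dy": 0, "dz": 0, "roll": 0, "jaw": 0}, {"dx": 0, "dy": 0, "dz": 0, "roll": 0, "jaw": 0.1}, {"dx": 0, "dy": 0, "dz": 0, "roll": 0, "jaw": 0.15}, {"dx": 0, "dy": 0, "dz": 0, "roll": 0, "jaw": 0.3}, {"dx": 0, "dy": 0, "dz": 0, "roll": 0, "jaw": 1}, {"dx": 0, "dy": 0, "dz": 0, "roll": 0, "jaw": 1}, {"dx": 0, "dy": 0, "dz": 0, "roll": 0, "jaw": 1}]' --force 30

```text
time_s: 9.18
ee_pos: [0.5963, -0.1865, 0.0671]
eef_rot: [3.141, 0.0, 1.274]
force: [0.9, -0.4, 0.7]
grip_width: 0.0421
grip_force: 30.0
```

>>> send_rows --rows '[{"dx": 0, "dy": 0, "dz": -2, "roll": 0, "jaw": 1}, {"dx": 0, "dy": 0, "dz": -4, "roll": 0, "jaw": 1}, {"dx": 0, "dy": 0, "dz": -6, "roll": 0, "jaw": 1}, {"dx": 0, "dy": 0, "dz": -10, "roll": 0, "jaw": 1}, {"dx": 0, "dy": 0, "dz": -15, "roll": 0, "jaw": 1}, {"dx": 0, "dy": 0, "dz": -20, "roll": 0, "jaw": 1}, {"dx": 0, "dy": 0, "dz": -20, "roll": 0, "jaw": 1}, {"dx": 0, "dy": 0, "dz": -15, "roll": 0, "jaw": 1}, {"dx": 0, "dy": 0, "dz": -8, "roll": 0, "jaw": 1}, {"dx": 0, "dy": 0, "dz": 0, "roll": 0, "jaw": 1}]'

```text
time_s: 10.02
ee_pos: [0.5969, -0.1867, 0.1695]
eef_rot: [3.138, 0.0, 1.274]
force: [0.7, -0.4, -4.8]
grip_width: 0.0416
grip_force: 30.0
```

Run:
```python
from h import *
o=get_obs();print({k:np.round(o[k],4) for k in("time_s","ee_pos","eef_rot","force","moment","grip_width")})
c=camera("side");save("s1.png",c["frame"])
```

```text
{'time_s': np.float64(10.0167), 'ee_pos': array([ 0.5969, -0.1867,  0.1695]), 'eef_rot': array([3.1382e+00, 2.0000e-04, 1.2744e+00]), 'force': array([ 0.682 , -0.4244, -4.7599]), 'moment': array([-0.0457, -0.0798, -0.0177]), 'grip_width': np.float64(0.0416)}
```

View pics/s1.png

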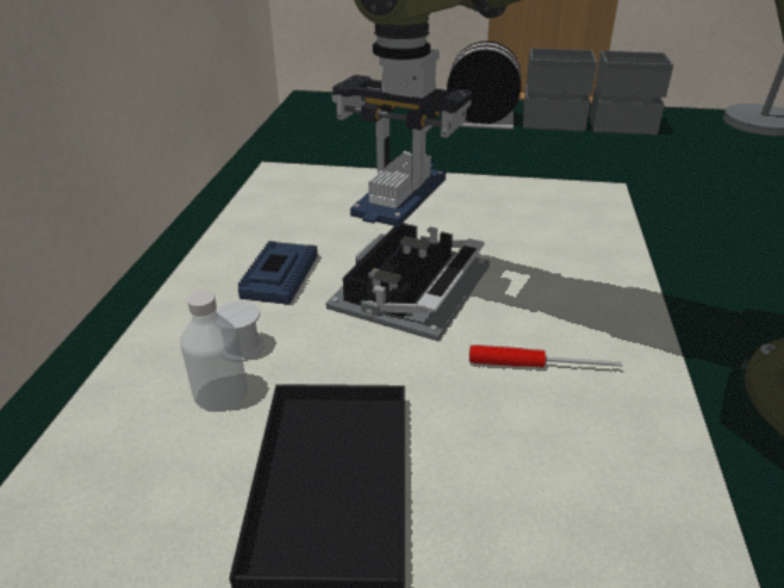

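The module hangs level in the gripper at about (400,195) and the dock cavity is empty. Nothing else has moved.

>>> send_rows --rows '[{"dx": 15, "dy": -4, "dz": 0, "roll": 0, "jaw": 1}, {"dx": 30, "dy": -8, "dz": 0, "roll": 0, "jaw": 1}, {"dx": 36, "dy": -9.7, "dz": 0, "roll": 0, "jaw": 1}, {"dx": 36, "dy": -9.7, "dz": 0, "roll": 0, "jaw": 1}, {"dx": 36, "dy": -9.7, "dz": 0, "roll": 0, "jaw": 1}, {"dx": 36, "dy": -9.6, "dz": 0, "roll": 0, "jaw": 1}, {"dx": 36, "dy": -9.6, "dz": 0, "roll": 0, "jaw": 1}, {"dx": 36, "dy": -9.7, "dz": 0, "roll": 0, "jaw": 1}, {"dx": 36, "dy": -9.6, "dz": 0, "roll": 0, "jaw": 1}, {"dx": 36, "dy": -9.6, "dz": 0, "roll": 0, "jaw": 1}, {"dx": 34, "dy": -9.1, "dz": 0, "roll": 0, "jaw": 1}, {"dx": 20, "dy": -5.4, "dz": 0, "roll": 0, "jaw": 1}]'

```text
time_s: 11.07
ee_pos: [0.6086, 0.218, 0.1655]
eef_rot: [-3.139, 0.001, 1.277]
force: [0.5, -0.9, -4.7]
grip_width: 0.0415
grip_force: 30.0
```

>>> send_rows --rows '[{"dx": 0, "dy": 0, "dz": 0, "roll": -3, "jaw": 1}, {"dx": 0, "dy": 0, "dz": 0, "roll": -5, "jaw": 1}, {"dx": 0, "dy": 0, "dz": 0, "roll": -5, "jaw": 1}, {"dx": 0, "dy": 0, "dz": 0, "roll": -5, "jaw": 1}, {"dx": 0, "dy": 0, "dz": 0, "roll": -4, "jaw": 1}, {"dx": 0, "dy": 0, "dz": 0, "roll": -2.9, "jaw": 1}, {"dx": 0, "dy": 0, "dz": 0, "roll": 0, "jaw": 1}, {"dx": 0, "dy": 0, "dz": 0, "roll": 0, "jaw": 1}]'

```text
time_s: 11.73
ee_pos: [0.6094, 0.2143, 0.166]
eef_rot: [-3.14, 0.0, 1.708]
force: [-0.1, -0.1, -4.5]
grip_width: 0.0417
grip_force: 30.0
```

Run:
```python
from h import *
o=get_obs();print({k:np.round(o[k],4) for k in("time_s","ee_pos","eef_rot","force","moment","grip_width")})
c=camera("wrist");save("w3.png",c["frame"])
```

```text
{'time_s': np.float64(11.7333), 'ee_pos': array([0.6094, 0.2143, 0.166 ]), 'eef_rot': array([-3.1399e+00,  1.0000e-04,  1.7076e+00]), 'force': array([-0.1091, -0.1113, -4.4512]), 'moment': array([-0.031 , -0.0799,  0.0001]), 'grip_width': np.float64(0.0417)}
```

View pics/w3.png

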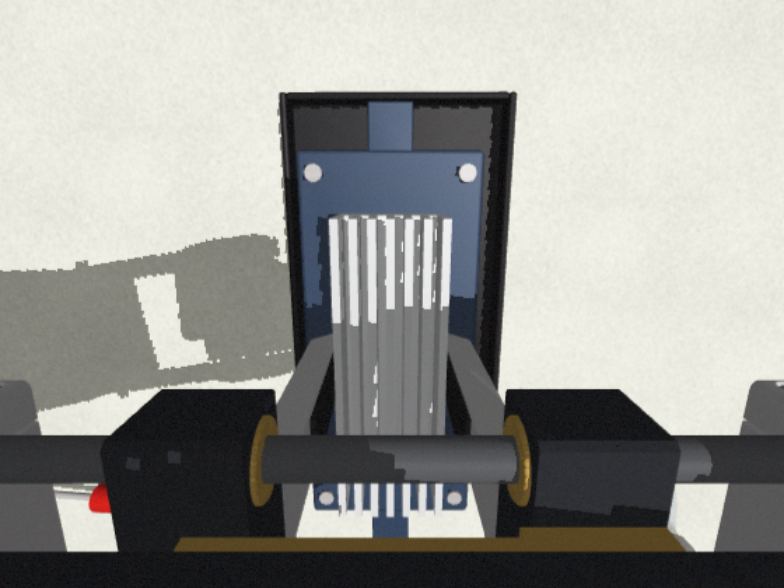

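The module lines up with the tray: base edges at 298–483 lie between tray walls 290–510, with the lug inside the far wall. Lowering now.

>>> send_rows --rows '[{"dx": 0, "dy": 1, "dz": 15, "roll": 0, "jaw": 1}, {"dx": 0, "dy": 0, "dz": 25, "roll": 0, "jaw": 1}, {"dx": 0, "dy": 0, "dz": 25, "roll": 0, "jaw": 1}, {"dx": 0, "dy": 0, "dz": 25, "roll": 0, "jaw": 1}, {"dx": 0, "dy": 0, "dz": 20, "roll": 0, "jaw": 1}, {"dx": 0, "dy": 0, "dz": 12, "roll": 0, "jaw": 1}, {"dx": 0, "dy": 0, "dz": 6, "roll": 0, "jaw": 1}, {"dx": 0, "dy": 0, "dz": 3, "roll": 0, "jaw": 1}, {"dx": 0, "dy": 0, "dz": 2, "roll": 0, "jaw": 1}, {"dx": 0, "dy": 0, "dz": 2, "roll": 0, "jaw": 1}, {"dx": 0, "dy": 0, "dz": 0, "roll": 0, "jaw": 1}, {"dx": 0, "dy": 0, "dz": 0, "roll": 0, "jaw": 1}]'

```text
time_s: 12.78
ee_pos: [0.6114, 0.2141, 0.0328]
eef_rot: [3.141, -0.0, 1.709]
force: [-0.1, 0.7, -4.1]
grip_width: 0.0417
grip_force: 30.0
```

>>> send_rows --rows '[{"dx": 0, "dy": 0, "dz": 2, "roll": 0, "jaw": 1}, {"dx": 0, "dy": 0, "dz": 2, "roll": 0, "jaw": 1}, {"dx": 0, "dy": 0, "dz": 2, "roll": 0, "jaw": 1}, {"dx": 0, "dy": 0, "dz": 1, "roll": 0, "jaw": 1}, {"dx": 0, "dy": 0, "dz": 0, "roll": 0, "jaw": 1}, {"dx": 0, "dy": 0, "dz": 0, "roll": 0, "jaw": 1}]'

```text
time_s: 13.28
ee_pos: [0.611, 0.2141, 0.025]
eef_rot: [-3.141, 0.0, 1.709]
force: [0.3, -0.6, -4.1]
grip_width: 0.0421
grip_force: 30.0
```

>>> send_rows --rows '[{"dx": 0, "dy": 0, "dz": 1, "roll": 0, "jaw": 1}, {"dx": 0, "dy": 0, "dz": 0.5, "roll": 0, "jaw": 1}, {"dx": 0, "dy": 0, "dz": 0, "roll": 0, "jaw": 1}]'

```text
time_s: 13.53
ee_pos: [0.611, 0.214, 0.0234]
eef_rot: [-3.141, -0.0, 1.709]
force: [0.0, -0.4, -4.2]
grip_width: 0.0419
grip_force: 30.0
```

>>> send_rows --rows '[{"dx": 0, "dy": 0, "dz": 0.5, "roll": 0, "jaw": 1}, {"dx": 0, "dy": 0, "dz": 0.5, "roll": 0, "jaw": 1}, {"dx": 0, "dy": 0, "dz": 0, "roll": 0, "jaw": 1}]'

```text
time_s: 13.78
ee_pos: [0.6111, 0.2141, 0.0231]
eef_rot: [3.141, -0.0, 1.709]
force: [-3.0, -0.7, 3.6]
grip_width: 0.0417
grip_force: 30.0
```

Touchdown: the weight is off the gripper. Releasing and backing up.

>>> send_rows --rows '[{"dx": 0, "dy": 0, "dz": 0, "roll": 0, "jaw": 0}, {"dx": 0, "dy": 0, "dz": 0, "roll": 0, "jaw": -0.2}, {"dx": 0, "dy": 0, "dz": 0, "roll": 0, "jaw": -0.4}, {"dx": 0, "dy": 0, "dz": 0, "roll": 0, "jaw": -0.4}, {"dx": 0, "dy": 0, "dz": 0, "roll": 0, "jaw": -0.4}, {"dx": 0, "dy": 0, "dz": 0, "roll": 0, "jaw": -0.4}, {"dx": 0, "dy": 0, "dz": -5, "roll": 0, "jaw": -0.4}, {"dx": 0, "dy": 0, "dz": -15, "roll": 0, "jaw": -0.4}, {"dx": 0, "dy": 0, "dz": -30, "roll": 0, "jaw": -0.4}, {"dx": 0, "dy": 0, "dz": -40, "roll": 0, "jaw": -0.4}, {"dx": 0, "dy": 0, "dz": -40, "roll": 0, "jaw": -0.4}, {"dx": 0, "dy": 0, "dz": -40, "roll": 0, "jaw": -0.4}]'

```text
time_s: 14.78
ee_pos: [0.6107, 0.2139, 0.1949]
eef_rot: [3.142, -0.0, 1.709]
force: [0.2, -0.8, 0.1]
grip_width: 0.0659
grip_force: 0.0
```

>>> send_rows --rows '[{"dx": 0, "dy": -30, "dz": -10, "roll": 0, "jaw": -0.4}, {"dx": 0, "dy": -40, "dz": 0, "roll": 0, "jaw": -0.4}, {"dx": 0, "dy": -40, "dz": 0, "roll": 0, "jaw": -0.4}, {"dx": 0, "dy": -40, "dz": 0, "roll": 0, "jaw": -0.4}, {"dx": 0, "dy": -30, "dz": 0, "roll": 0, "jaw": -0.4}, {"dx": 0, "dy": -10, "dz": 0, "roll": 0, "jaw": -0.4}, {"dx": 0, "dy": 0, "dz": 0, "roll": 0, "jaw": -0.4}]'

```text
time_s: 15.37
ee_pos: [0.4217, 0.1879, 0.2036]
eef_rot: [3.14, -0.0, 1.71]
force: [-0.3, -0.7, 0.5]
grip_width: 0.066
grip_force: 0.0
```

Run:
```python
from h import *
c=camera("top");save("top2.png",c["frame"]);P=cloud(c)
for a,b in [(160,283),(290,268),(224,275)]: print(np.round(P[int(b/1.4),int(a/1.4)],4))
```

```text
[0.5996 0.3096 0.0186]
[0.6187 0.1147 0.0194]
[0.6037 0.2045 0.0506]
```

View pics/top2.png

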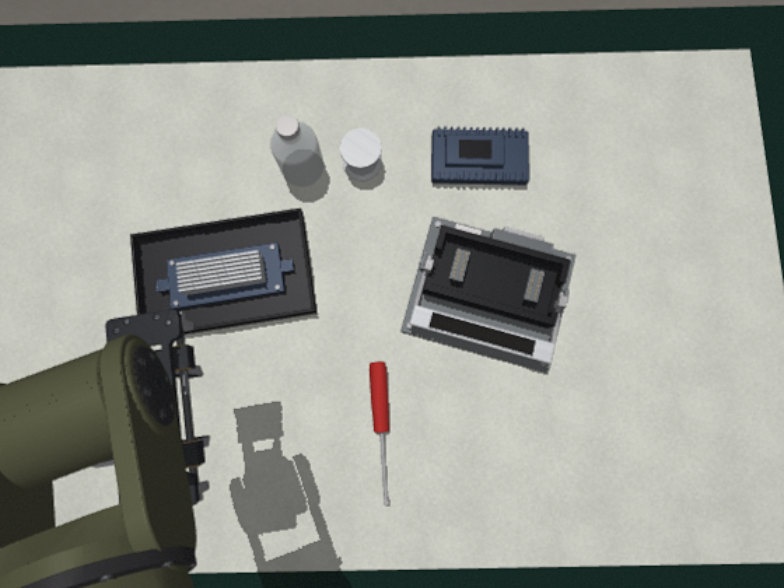

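The module lies flat in the tray (222,275), with its lug tops 19 mm and fin tops 51 mm above the bench, as they should be. The dock is empty and the bystanders haven't moved.

```bash
python3 -c "
from station import *
print(hand_in())"
```

```text
the job is handed in; nothing more can be done
None
```

The job is done and handed in at about 15 s: I pressed the release bar onto its stop with about 16 N and let it come back up, then laid the freed module flat, fins up, in the black tray; the other things were not moved.

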